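# Start the loaded mug press from its controller

## Robot

A 7-joint arm with a two-finger parallel gripper is mounted at the origin on the work surface. World frame = base frame: x ahead of the robot, y to its left, z up, the work surface at z = 0. Lengths are in m, angles in rad, forces in N, time in s.
With the tool pointing down it reaches from about 0.35 to 0.9 m from the base axis. Payload 7.2 kg.
Tool frame: the origin (TCP) lies on the centre line of the jaws, within the pads' length; the fingertips stand 8 mm ahead of it and the grasp point (between the pads) lies 11 mm behind it; z points along the fingers, y is the line along which they close (so a half turn about z gives the same grasp; the last joint's range is limited). The gripper opens to 88 mm and grips with 3 to 60 N. Pads are 20 mm wide; open, the fingers measure 115 mm over their backs; the gripper's body (75 mm by 178 mm) begins 61 mm behind the grasp point.
Start: joints at [1.169, 0.411, -0.013, 1.596, 0.006, 1.134, -0.082], TCP at [0.205, -0.591, 0.231] pointing down, gripper open.
Joint ranges: [-2.95, 2.95], [-0.29, 1.99], [-1.47, 1.44], [0.14, 2.54], [-1.03, 4.17], [0.13, 1.85], [-2.86, 2.86]. Speed limits (rad/s): [2.39, 2.39, 3.01, 3.01, 3.14, 3.14, 3.14].

## Interface

Orientations are given as [roll, pitch, yaw] about the fixed x, y, z axes, in that order (R = Rz(yaw) Ry(pitch) Rx(roll)).
In Python, from station import status, imaging, arm gives the robot as it stands.
- The arm moves only by the tool move_arm, never from a script. Its arguments are lists of equal length, an entry for each row: "delta_pos": the shift along the tool's x, y, z in m, a list of three; "twist": the turn about the tool's z in degrees; "claw": the gripper's target within -1 to 1 (fully open at 1, half-way at 0, shut at -1). A call has 1 to 12 rows; each row shifts and turns the commanded pose from where the row before left it, along the tool's axes as they then stand; what a row does not reach is not made up. A row lasts 1/12 s, in which the tool goes at most 41.7 mm and 7.16 degrees, less where a joint would pass 70% of its speed; a pose out of reach is approached as far as the arm can. A call with a gripper value outside its range is refused whole. The fingers move at their own pace and stop on an object; "squeeze" is the grip in N (left out, the last holds). Time passes only in rows, so rows that do not move let the fingers close. It gives the time, the measured TCP pose, the force, the opening and the grip force at its end, in the units of the state.
- status.get_state(): the state, without advancing time (a new reading comes with each control period).
- imaging.capture(name): name is "scene" or "top"; returns a dict with "image" (400x640x3 uint8, red, green, blue), "range_z" (400x640 float32, m along the optical axis (not along the pixel's ray), 0 where there is no reading), "mtx" (3x3 intrinsics, pixels), "D" ([k1, k2, p1, p2, k3] as OpenCV has them; the pictures are not rectified), "cam_to_world" (4x4, takes a point from camera to world coordinates). Camera axes: x right, y up, looking along -z (the intrinsics and any distortion apply to the point x, -y, -z); pixel columns grow to the right and rows downward; lengths in m; the calibration is good to about 2 mm. A picture is of the moment at which its call begins.
- arm.close_job(): hands the job in; it is judged then, once.
The state is a dict: "t": time; "joints": joint angles; "dq": joint speeds; "tau": joint torques, N m; "eef_pos": TCP position; "eef_rot": TCP orientation; "force": force on the tool from outside, world axes, zero at the start; "torque": the same for the moment, N m; "width": opening from 0.0 (shut) to 1.0 (fully open); "finger_force": force on a finger pad.
Only numpy, scipy, OpenCV 4.12 (cv2) and the standard library are available. Lean on these libraries where they do the work, as an engineer would, in place of code of your own. Each camera call takes 0.05 s, during which the arm holds its last target. There are 200 camera calls.

## Task

Start the mug press that has a mug in it. On the controller between the two presses, first push the raised end of the big rocker switch fully down, then press the square key on the side of the loaded press fully in (it stays in), and last press the large round start button fully down, hold it down for a good second and let it come up again. Keep off the other square key, and leave the mug and everything else on the table where it is.

Things in the scene. Friction and masses are not known exactly. Their poses are not given: they have to be found in the camera images.
- console: grey controller, 220 (x) x 240 (y) x 60 mm high, fixed, turned up to 0.35 rad. Origin: centre of its underside; x to its far side, y to its left. On its level top (the panel), at (x, y) mm: white rocker switch, pivot (60, 0); round white start button (-68, 0); white square keys (-10, 80) and (-10, -80); flat display in the middle; unused black knob, 26 across, 14 high (78, -85)
- rocker (a joint): angle of the rocker, a flat white paddle 64 mm long (console's x), 36 mm wide, pivoted at its middle 9 mm above the panel. 0 to 0.06 at the start: off, far end raised, its tip 17 to 19 mm above the panel. 0.4 rad: on, far end fully down, tip about 7 mm above the panel. Stiff pivot (0.04 N m), no spring: it stays where it is left
- rocker_raised_end (a point): point on the upper face of the rocker, about 24 mm from the pivot towards its raised far end: press here, downwards; it sinks about 10 mm
- key_left (a joint): travel of the left square key: 0 out, 0.006 m fully in. No spring: about 2.5 N moves it down and it stays where it is pushed
- key_left_top (a point): centre of the upper face of the left (+y of the console) square key, 32 x 32 mm, 10 mm above the panel when out and 4 mm when in
- key_right (a joint): travel of the right square key: same as the left
- key_right_top (a point): centre of the upper face of the right (-y of the console) square key, same size and heights as the left
- start (a joint): travel of the start button: 0 up, 0.007 m fully down. Spring: 1.8 N to begin, 6 N fully down; it comes up when released
- start_top (a point): centre of the upper face of the round start button, 44 mm across, 16 mm above the panel when up and 9 mm when down
- press_loaded: the mug press that holds the mug: black steel frame 300 (x) x 122 (y) x 140 mm with a red heating band and a black lever that rises to 240 mm at its far end; fixed, left or right of the console. Origin: centre of its underside
- press_empty: the other mug press, the same but with nothing in its red band, across the console from it
- mug: white mug, 82 mm across and 90 mm long, lying in the red band of the loaded press with its handle up (handle top 175 mm above the table). Origin: its centre, 100 mm above the table. Loose: leave it
- tape_roll: yellow roll of tape, 46 mm across, 18 mm high, loose on the console's far left corner; origin under its centre. Leave it
- white_mug: white mug standing beyond the console, 82 mm across, 95 mm high; origin under its centre. Leave it
- red_mug: red mug standing beyond the console, same size. Leave it
- sleeve: black rubber tube 72 mm across, 50 mm high, standing beyond the console; origin under its centre. Leave it
- screwdriver: blue-handled screwdriver lying on the table, on the robot's side to the left of the console. Leave it
- jar: jar 60 mm across, 75 mm high, standing on the robot's side to the right of the console; origin under its centre. Leave it
Not all that is in view belongs to the job. What is shaped like the mug but green is not meant.

How it is judged:
On the way, in this order (a step that is already met when the one before it is completed fails the run):
1. the rocker switch is fully over to on (value of joint rocker above 0.35 rad), for 0.1 s.
2. the square key on the side of the loaded press is in (((y of mug in the frame of console above 0 m and value of joint key_left above 0.0045 m) or (y of mug in the frame of console below 0 m and value of joint key_right above 0.0045 m)) and value of joint rocker above 0.35 rad), for 0.1 s.
3. the start button is held down for 0.8 s (all of step 2 and value of joint start above 0.0055 m), for 0.8 s.
At the end, for the whole second after the job is handed in: the rocker is on (over 0.35 of 0.4 rad), the square key on the mug's side is in (over 4.5 of 6 mm), the other key is out (under 3 mm), the start button is up again (under 1.5 mm), and the mug lies at rest within 20 mm of where it was (all of step 2 and not ((y of mug in the frame of console above 0 m and value of joint key_right above 0.003 m) or (y of mug in the frame of console below 0 m and value of joint key_left above 0.003 m)) and value of joint start below 0.0015 m and distance of mug from where it was at the start of the episode below 0.02 m and linear speed of mug below 0.02 m/s); the robot touches nothing.
It fails at once if a square key or the start button is pressed while the rocker is not on (value of joint rocker below 0.33 rad and value of joint any of key_left, key_right, start above 0.003 m).
It fails at once if the start button is pressed before a square key is in (value of joint start above 0.003 m and value of joint each of key_left, key_right below 0.0045 m).
It fails at once if the key of the empty press is pressed ((y of mug in the frame of console above 0 m and value of joint key_right above 0.003 m) or (y of mug in the frame of console below 0 m and value of joint key_left above 0.003 m)).
It fails at once if the mug in the press is moved by more than 20 mm or lifted (distance of mug from where it was at the start of the episode above 0.02 m).
It fails at once if a bystander is moved by more than 30 mm, lifted or carried (distance of any of tape_roll, white_mug, red_mug, screwdriver, jar, sleeve from where it was at the start of the episode above 0.03 m).
It also fails if it takes over 40 s, if anything falls off the work surface, if the arm or the gripper's body presses on something with over 40 N, if the wrist force passes 120 N, or if a joint passes its speed limit or range.

## Working session

There is one attempt and no reset: what is moved stays moved. The work goes in short steps, Python scripts to look and compute and a tool call to move; the robot and the scene stay as the last step left them, time stands still between calls to the robot, and variables do not carry over. Pictures are saved under pics/ and viewed, at most 10 in all, crops included, and the job is handed in when it is done.

Besides the shell and the picture viewer there is one more tool, called after ">>>" as name([rows], argument=value, ...), one row to a line, values as JSON. move_arm: Moves the arm, as the interface text tells. Its arguments: {"type":"object","properties":{"delta_pos":{"type":"array","items":{"type":"array","items":{"type":"number"}}},"twist":{"type":"array","items":{"type":"number"}},"claw":{"type":"array","items":{"type":"number"}},"squeeze":{"type":"number"}},"required":["delta_pos","twist","claw"]}

```bash
mkdir -p pics; cat > h.py <<'E'
import numpy as np, cv2
from station import status, imaging, arm
def cap(n):
    c=imaging.capture(n); np.savez('pics/%s.npz'%n,**c); return c
def cloud(c):
    h,w=c['range_z'].shape
    u,v=np.meshgrid(np.arange(w),np.arange(h))
    p=cv2.undistortPoints(np.stack([u,v],-1).reshape(-1,1,2).astype(np.float64),c['mtx'],c['D']).reshape(h,w,2)
    z=c['range_z'][...,None]
    P=np.concatenate([p[...,:1]*z,-p[...,1:]*z,-z],-1)
    T=c['cam_to_world']
    W=P@T[:3,:3].T+T[:3,3]
    W[c['range_z']==0]=np.nan
    return W
E
python3 - <<'E'
from h import *
for n in('scene','top'):
    c=cap(n); cv2.imwrite('pics/%s0.png'%n,c['image'][...,::-1]); print(c['cam_to_world'],c['mtx'])
print(status.get_state())
E
```

```text
[[-0.21056215 -0.65043939  0.72978914  1.44887354]
 [ 0.97756757 -0.14393228  0.15376976  0.30844128]
 [ 0.00502231  0.74579628  0.66615515  0.92016225]
 [ 0.          0.          0.          1.        ]] [[408.85518338   0.         316.17816153]
 [  0.         408.85518338 183.96729203]
 [  0.           0.           1.        ]]
[[ 5.61712725e-02  9.76409090e-01 -2.08494791e-01  2.64227022e-01]
 [-9.98420693e-01  5.47334817e-02 -1.26635864e-02  8.44710361e-02]
 [-9.53195018e-04  2.08876844e-01  9.77941489e-01  1.33482950e+00]
 [ 0.00000000e+00  0.00000000e+00  0.00000000e+00  1.00000000e+00]] [[416.50283252   0.         325.62429857]
 [  0.         416.50283252 188.39392894]
 [  0.           0.           1.        ]]
{'t': 0.1, 'joints': array([ 1.16882079,  0.4118396 , -0.01269927,  1.5969121 ,  0.00560722,
        1.13429707, -0.08220407]), 'dq': array([ 0.0002859 , -0.00140573, -0.00249289, -0.00148831,  0.00125393,
       -0.0002293 , -0.00106627]), 'tau': array([ 2.76186744e-03, -5.89098251e+01,  6.43718652e-01, -2.91709542e+01,
       -5.37329202e-02,  1.44884340e-02,  4.18323850e-05]), 'eef_pos': array([ 0.20457662, -0.59012507,  0.22990072]), 'eef_rot': array([-3.14017654e+00,  1.11395483e-04,  3.33786880e-01]), 'force': array([-0.69623781,  0.58703778, -0.16477473]), 'torque': array([-0.04067716,  0.01091682,  0.01528879]), 'finger_force': 0.0, 'width': 0.9994051117355638}
```

View pics/scene0.png

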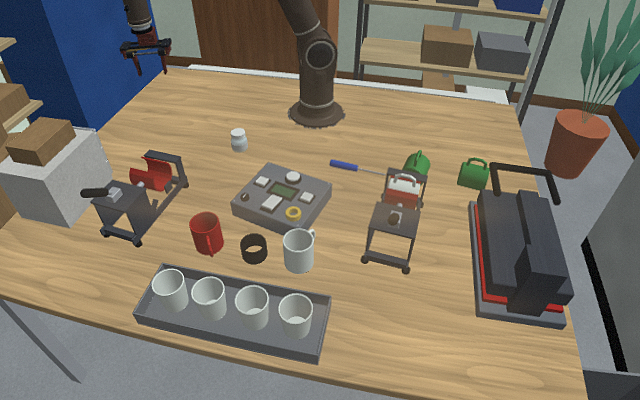

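View pics/top0.png

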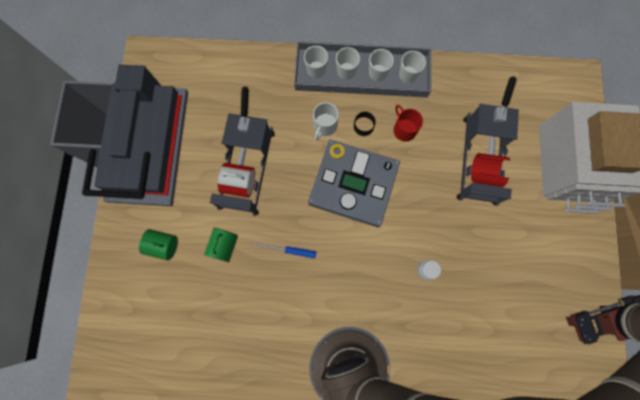

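The top view shows the white mug (236,178) in the left press, so the left key at (329,177) is the one to press. The rocker is at (360,161), start at (348,201) and the right key at (378,192). Next I fit the console pose.

```bash
cat > fit.py <<'E'
from h import *
from scipy.optimize import minimize
res={}
for n in('top','scene'):
    c=dict(np.load('pics/%s.npz'%n)); W=cloud(c); im=c['image'].astype(int)
    print(n)
    near=(abs(W[...,0]-.52)<.17)&(abs(W[...,1])<.17)
    near=(abs(W[...,0]-.55)<.2)&(abs(W[...,1])<.2)
    m=near&(W[...,2]>.05)&(W[...,2]<.068)
    k=cv2.morphologyEx(m.astype(np.uint8),cv2.MORPH_OPEN,np.ones((5,5)))
    nn,l,st,ce=cv2.connectedComponentsWithStats(k); i=1+np.argmax(st[1:,4])
    P=W[(l==i)]; r=cv2.minAreaRect(P[:,:2].astype(np.float32)); print('rect',r,'z',np.median(P[:,2]))
    wh=near&(im.min(-1)>150)&(W[...,2]>.055)&(W[...,2]<.095)
    nn,l,st,ce=cv2.connectedComponentsWithStats(wh.astype(np.uint8))
    for i in range(1,nn):
        if st[i,4]>25:
            Q=W[l==i]; print(ce[i].round(1),st[i,4],Q.mean(0).round(4),np.percentile(Q[:,2],[5,95]).round(4))
E
python3 fit.py
```

```text
top
rect ((0.5648516416549683, 0.013008534908294678), (0.24032022058963776, 0.22122667729854584), 75.23795318603516) z 0.0598535405971814
[359.9 162.6] 204 [ 0.6222 -0.0022  0.0724] [0.0664 0.0785]
[328.8 175.6] 80 [0.5753 0.0932 0.0693] [0.0643 0.0743]
[377.8 191. ] 86 [ 0.5349 -0.0614  0.0693] [0.0659 0.0738]
[347.9 200.3] 130 [0.499  0.0303 0.0757] [0.0714 0.0793]
scene
rect ((0.5657222867012024, 0.015076056122779846), (0.2419396936893463, 0.22662928700447083), 75.1550521850586) z 0.06226611828379769
[292.9 175.3] 99 [0.502  0.0334 0.0782] [0.0748 0.0811]
[262. 180.] 74 [ 0.5381 -0.058   0.0718] [0.0687 0.0752]
[306.7 195.9] 78 [0.5786 0.096  0.0718] [0.0689 0.074 ]
[271.8 201.3] 164 [0.6269 0.0014 0.0754] [0.0699 0.0802]
```

```bash
cat > go.py <<'E'
from h import *
import sys
O=np.array([.565,.014]); a=-.2580
X=np.array([np.cos(a),np.sin(a)]);Y=np.array([-X[1],X[0]])
def tgt(x,y): return O+X*x+Y*y
def delta(xy,z):
    s=status.get_state(); from scipy.spatial.transform import Rotation as R
    d=np.r_[xy,z]-s['eef_pos']
    M=R.from_euler('xyz',s['eef_rot']).as_matrix()
    print('t',s['t'],'pos',s['eef_pos'].round(4),'rot',s['eef_rot'].round(4),'F',s['force'].round(2),'w',round(s['width'],3))
    print('target',np.r_[xy,z].round(4),'tool delta mm',(M.T@d*1000).round(1))
if __name__=='__main__':
    x,y,z=map(float,sys.argv[1:4]); delta(tgt(x/1000,y/1000),z)
E
python3 - <<'E'
from h import *
from go import *
for n in('top','scene'):
    c=dict(np.load('pics/%s.npz'%n)); W=cloud(c)
    L=np.stack([(W[...,:2]-O)@X,(W[...,:2]-O)@Y,W[...,2]],-1)
    m=(L[...,2]>.1)&(abs(L[...,0])<.3)
    for s in(1,-1):
        q=L[m&(s*L[...,1]>.08)&(s*L[...,1]<.4)]
        for lo in(-.3,-.2,-.1,0,.1,.2):
            w=q[(q[:,0]>lo)&(q[:,0]<lo+.1)]
            if len(w)>5: print(n,s,lo,len(w),(np.percentile(s*w[:,1],[1,5,50])).round(3),w[:,2].max().round(3))
E
python3 go.py 86 0 0.30
```

```text
top 1 -0.3 80 [0.315 0.325 0.356] 0.125
top 1 -0.2 1142 [0.271 0.282 0.332] 0.181
top 1 -0.1 610 [0.296 0.301 0.348] 0.148
top 1 0 1005 [0.298 0.303 0.352] 0.227
top 1 0.1 90 [0.343 0.363 0.372] 0.242
top -1 0 240 [0.338 0.34  0.367] 0.128
top -1 0.1 261 [0.338 0.344 0.373] 0.143
top -1 0.2 754 [0.301 0.305 0.353] 0.168
scene 1 -0.3 49 [0.319 0.33  0.348] 0.124
scene 1 -0.2 606 [0.275 0.282 0.342] 0.179
scene 1 -0.1 761 [0.302 0.306 0.349] 0.145
scene 1 0 786 [0.304 0.31  0.348] 0.229
scene 1 0.1 93 [0.178 0.367 0.377] 0.244
scene -1 0 167 [0.334 0.336 0.36 ] 0.126
scene -1 0.1 309 [0.335 0.339 0.365] 0.14
scene -1 0.2 589 [0.299 0.302 0.33 ] 0.169
t 0.1 pos [ 0.2046 -0.5901  0.2299] rot [-3.1402e+00  1.0000e-04  3.3380e-01] F [-0.7   0.59 -0.16] w 0.999
target [ 0.6482 -0.0079  0.3   ] tool delta mm [ 609.8 -404.8  -69.6]
```

>>> move_arm([
  [0,0,-0.014],
  [0,0,-0.014],
  [0,0,-0.014],
  [0,0,-0.014],
  [0,0,-0.014],
  [0,0,0],
], twist=[6.8,6.8,6.8,6.8,6.7,0], claw=[-1,-1,-1,-1,-1,-1], squeeze=20)

```text
t: 0.6
eef_pos: [0.2051, -0.5914, 0.3031]
eef_rot: [3.139, -0.002, -0.263]
force: [-0.3, 0.2, 0.1]
width: 0.587
finger_force: 0.0
```

```bash
python3 go.py 86 0 0.30
```

```text
t 0.6 pos [ 0.2051 -0.5914  0.3031] rot [ 3.1386e+00 -2.2000e-03 -2.6320e-01] F [-0.27  0.17  0.14] w 0.587
target [ 0.6482 -0.0079  0.3   ] tool delta mm [ 276.  -678.7    1.7]
```

>>> move_arm([
  [0.0115,-0.0283,0],
  [0.0115,-0.0283,0],
  [0.0115,-0.0283,0],
  [0.0115,-0.0283,0],
  [0.0115,-0.0283,0],
  [0.0115,-0.0283,0],
  [0.0115,-0.0283,0],
  [0.0115,-0.0283,0],
  [0.0115,-0.0283,0],
  [0.0115,-0.0283,0],
  [0.0115,-0.0283,0],
  [0.0115,-0.0283,0],
], twist=[0,0,0,0,0,0,0,0,0,0,0,0], claw=[-1,-1,-1,-1,-1,-1,-1,-1,-1,-1,-1,-1])

```text
t: 1.6
eef_pos: [0.4251, -0.2958, 0.2997]
eef_rot: [-3.141, 0.001, -0.253]
force: [0.2, -0.9, 0.5]
width: 0.0
finger_force: 0.0
```

>>> move_arm([
  [0.0115,-0.0283,0],
  [0.0115,-0.0283,0],
  [0.0115,-0.0283,0],
  [0.0115,-0.0283,0],
  [0.0115,-0.0283,0],
  [0.0115,-0.0283,0],
  [0.0115,-0.0283,0],
  [0.0115,-0.0283,0],
  [0.0115,-0.0283,0],
  [0.0115,-0.0283,0],
  [0.0115,-0.0283,0],
  [0,0,0],
], twist=[0,0,0,0,0,0,0,0,0,0,0,0], claw=[-1,-1,-1,-1,-1,-1,-1,-1,-1,-1,-1,-1])

```text
t: 2.6
eef_pos: [0.6282, -0.0215, 0.2987]
eef_rot: [-3.138, 0.002, -0.246]
force: [-0.6, 1.2, 0.1]
width: 0.003
finger_force: 0.0
```

```bash
python3 go.py 86 0 0.10
```

```text
t 2.6 pos [ 0.6282 -0.0215  0.2987] rot [-3.138e+00  2.000e-03 -2.461e-01] F [-0.59  1.19  0.14] w 0.003
target [ 0.6482 -0.0079  0.1   ] tool delta mm [ 16.4 -17.3 198.7]
```

>>> move_arm([
  [0.008,-0.0085,0.024],
  [0.008,-0.0085,0.024],
  [0,0,0.024],
  [0,0,0.024],
  [0,0,0.024],
  [0,0,0.024],
  [0,0,0.024],
  [0,0,0.024],
  [0,0,0],
], twist=[0,0,0,0,0,0,0,0,0], claw=[-1,-1,-1,-1,-1,-1,-1,-1,-1])

```text
t: 3.35
eef_pos: [0.6424, -0.0168, 0.1027]
eef_rot: [3.139, 0.009, -0.254]
force: [-0.2, 0.5, -1.1]
width: 0.005
finger_force: 0.0
```

```bash
python3 go.py 86 0 0.0755; python3 - <<'E'
from h import *
a=cap('scene'); b=cap('top')
A=cv2.resize(a['image'][150:250,210:345],(800,592)); cv2.imwrite('pics/c1.png',A[...,::-1])
E
```

```text
t 3.35 pos [ 0.6424 -0.0168  0.1027] rot [ 3.1393  0.0088 -0.2544] F [-0.2   0.46 -1.09] w 0.005
target [ 0.6482 -0.0079  0.0755] tool delta mm [  3.6 -10.1  27.2]
```

View pics/c1.png

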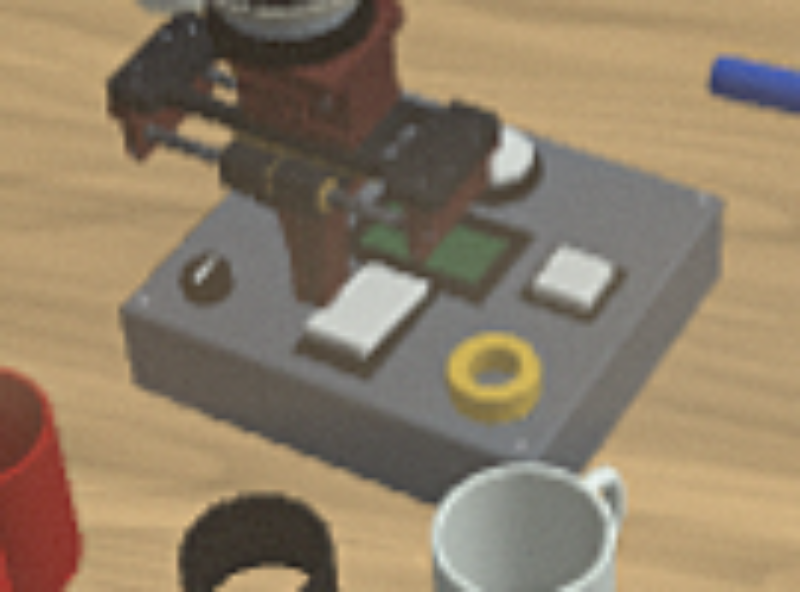

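The closed tips (crop 322,300) hang above the rocker's right side. I'll shift left and a little farther, then look at where they stand.

>>> move_arm([
  [0.004,-0.01,0],
  [0,0,0],
  [0,0,0],
], twist=[0,0,0], claw=[-1,-1,-1])

```text
t: 3.7
eef_pos: [0.6541, -0.0063, 0.1104]
eef_rot: [-3.14, -0.003, -0.256]
force: [-0.5, 2.4, 0.2]
width: 0.005
finger_force: 0.0
```

```bash
python3 go.py 86 0 0.0755; python3 - <<'E'
from h import *
from go import *
a=cap('scene'); W=cloud(a)
L=np.stack([(W[...,:2]-O)@X,(W[...,:2]-O)@Y,W[...,2]],-1)
m=(L[...,2]>.085)&(L[...,2]<.13)&(abs(L[...,0]-.07)<.06)&(abs(L[...,1])<.06)
for lo in(.085,.095,.105,.115):
    q=L[m&(L[...,2]>=lo)&(L[...,2]<lo+.01)]; print(lo,len(q),q.min(0).round(4),q.mean(0).round(4),q.max(0).round(4)) if len(q) else 0
s=status.get_state(); print(((s['eef_pos'][:2]-O)@X,(s['eef_pos'][:2]-O)@Y))
# rocker profile
r=L[(a['image'].min(-1)>140)&(abs(L[...,1])<.018)&(L[...,0]>.02)&(L[...,0]<.1)&(L[...,2]<.09)]
p=np.polyfit(r[:,0],r[:,2],1); print('rocker',len(r),p, r.min(0),r.max(0))
A=cv2.resize(a['image'][150:250,210:345],(800,592)); cv2.imwrite('pics/c2.png',A[...,::-1])
E
```

```text
t 3.7 pos [ 0.6541 -0.0063  0.1104] rot [-3.1402e+00 -2.7000e-03 -2.5590e-01] F [-0.46  2.42  0.2 ] w 0.005
target [ 0.6482 -0.0079  0.0755] tool delta mm [-5.4  3.2 34.8]
0.095 1 [ 0.0985 -0.0057  0.1028] [ 0.0985 -0.0057  0.1028] [ 0.0985 -0.0057  0.1028]
0.105 20 [ 0.0839 -0.0043  0.1069] [0.0968 0.0072 0.1101] [0.1022 0.0133 0.1133]
0.115 23 [ 0.0819 -0.0066  0.1153] [0.095  0.0086 0.1197] [0.1025 0.0147 0.1246]
(np.float64(0.09103930818896945), np.float64(0.002416012333876734))
rocker 129 [0.14426723 0.06648215] [ 0.03078508 -0.01601471  0.06781521] [0.09312378 0.01795891 0.08161577]
```

View pics/c2.png

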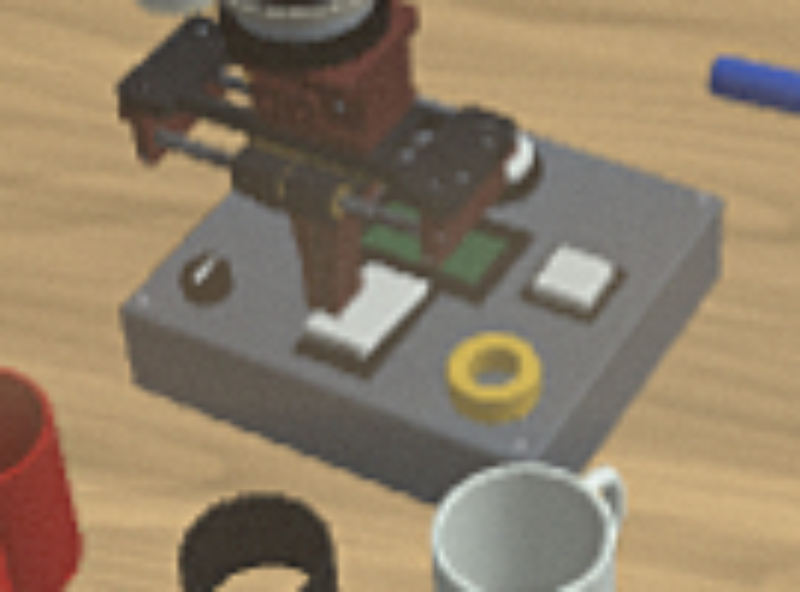

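>>> move_arm([
  [0,0,0],
  [0,0,0],
  [0,0,0],
], twist=[0,0,0], claw=[-1,-1,-1])

```text
t: 4.0
eef_pos: [0.6528, -0.0078, 0.1089]
eef_rot: [3.142, -0.0, -0.258]
force: [-1.0, -0.2, 0.0]
width: 0.007
finger_force: 0.0
```

```bash
python3 go.py 86 0 0.0755
```

```text
t 4.0 pos [ 0.6528 -0.0078  0.1089] rot [ 3.1415e+00 -4.0000e-04 -2.5790e-01] F [-0.97 -0.24  0.01] w 0.007
target [ 0.6482 -0.0079  0.0755] tool delta mm [-4.4  1.3 33.4]
```

>>> move_arm([
  [-0.004,0.001,0.004],
  [0,0,0.004],
  [0,0,0.004],
  [0,0,0.003],
  [0,0,0.003],
  [0,0,0.003],
  [0,0,0.003],
  [0,0,0.002],
  [0,0,0.002],
  [0,0,0],
  [0,0,0],
  [0,0,0],
], twist=[0,0,0,0,0,0,0,0,0,0,0,0], claw=[-1,-1,-1,-1,-1,-1,-1,-1,-1,-1,-1,-1])

```text
t: 5.0
eef_pos: [0.6486, -0.0075, 0.0807]
eef_rot: [-3.142, 0.0, -0.258]
force: [1.1, 0.0, 2.7]
width: 0.005
finger_force: 0.6
```

```bash
python3 go.py 86 0 0.0755
```

```text
t 5.0 pos [ 0.6486 -0.0075  0.0807] rot [-3.1416e+00  1.0000e-04 -2.5780e-01] F [1.1  0.02 2.69] w 0.005
target [ 0.6482 -0.0079  0.0755] tool delta mm [-0.3  0.6  5.2]
```

Contact is at about 2.7 N, so the rocker is turning. I keep going down until the stop shows in the force.

>>> move_arm([
  [0,0,0.002],
  [0,0,0.002],
  [0,0,0.002],
  [0,0,0],
  [0,0,0],
  [0,0,0],
], twist=[0,0,0,0,0,0], claw=[-1,-1,-1,-1,-1,-1])

```text
t: 5.5
eef_pos: [0.6491, -0.0075, 0.0776]
eef_rot: [-3.142, -0.002, -0.258]
force: [-5.9, -0.7, 22.9]
width: 0.004
finger_force: 10.7
```

>>> move_arm([
  [0,0,-0.006],
  [0,0,-0.015],
  [0,0,-0.025],
  [0,0,-0.03],
  [-0.02,-0.03,0],
  [-0.025,-0.025,0],
  [-0.025,-0.025,0],
  [-0.026,0,0],
  [0,0,0],
  [0,0,0],
  [0,0,0],
], twist=[0,0,0,0,0,0,0,0,0,0,0], claw=[-1,-1,-1,-1,-1,-1,-1,-1,-1,-1,-1])

```text
t: 6.42
eef_pos: [0.5766, 0.0935, 0.1505]
eef_rot: [3.141, -0.0, -0.259]
force: [0.1, -0.2, 0.4]
width: 0.006
finger_force: 0.0
```

```bash
python3 go.py -10 80 0.085; python3 - <<'E'
from h import *
from go import *
a=cap('scene'); W=cloud(a)
L=np.stack([(W[...,:2]-O)@X,(W[...,:2]-O)@Y,W[...,2]],-1)
r=L[(a['image'].min(-1)>140)&(abs(L[...,1])<.018)&(L[...,0]>.02)&(L[...,0]<.1)&(L[...,2]<.09)]
print('rocker',len(r),np.polyfit(r[:,0],r[:,2],1), r.min(0),r.max(0))
A=cv2.resize(a['image'][150:250,210:345],(800,592)); cv2.imwrite('pics/c3.png',A[...,::-1])
E
```

```text
t 6.4167 pos [0.5766 0.0935 0.1505] rot [ 3.141e+00 -2.000e-04 -2.586e-01] F [ 0.06 -0.16  0.4 ] w 0.006
target [0.5757 0.0939 0.085 ] tool delta mm [-0.9 -0.2 65.5]
rocker 201 [-0.20445227  0.0873081 ] [ 0.02949287 -0.01666311  0.0640165 ] [0.09344138 0.01795539 0.08271276]
```

View pics/c3.png

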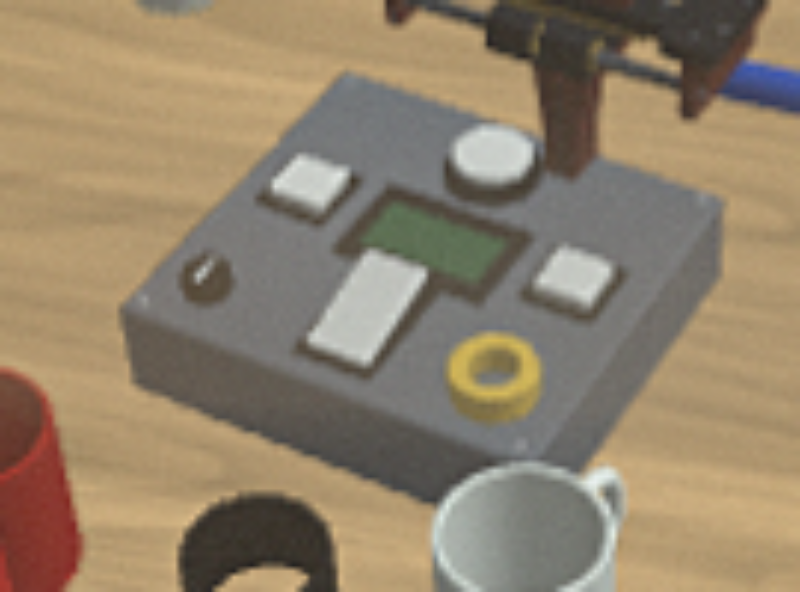

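The rocker is over: its slope went from +0.14 to −0.20, meaning on. The tips are above the left key (crop 575,275). Now I press that key.

>>> move_arm([
  [-0.001,0,0.015],
  [0,0,0.015],
  [0,0,0.015],
  [0,0,0.01],
  [0,0,0.005],
  [0,0,0.003],
  [0,0,0.003],
  [0,0,0.003],
  [0,0,0.003],
  [0,0,0.003],
  [0,0,0.002],
  [0,0,0],
], twist=[0,0,0,0,0,0,0,0,0,0,0,0], claw=[-1,-1,-1,-1,-1,-1,-1,-1,-1,-1,-1,-1])

```text
t: 7.47
eef_pos: [0.5755, 0.0946, 0.0737]
eef_rot: [-3.141, -0.001, -0.258]
force: [-0.0, 0.4, 0.7]
width: 0.005
finger_force: 0.0
```

>>> move_arm([
  [0,0,0.001],
  [0,0,0.001],
  [0,0,0],
  [0,0,0],
  [0,0,0],
], twist=[0,0,0,0,0], claw=[-1,-1,-1,-1,-1])

```text
t: 7.88
eef_pos: [0.5754, 0.0946, 0.0723]
eef_rot: [-3.141, -0.001, -0.258]
force: [-1.1, 0.4, 6.2]
width: 0.0
finger_force: 3.1
```

>>> move_arm([
  [0,0,0.001],
  [0,0,0.001],
  [0,0,0],
  [0,0,0],
], twist=[0,0,0,0], claw=[-1,-1,-1,-1])

```text
t: 8.22
eef_pos: [0.5756, 0.0946, 0.072]
eef_rot: [3.142, -0.001, -0.258]
force: [-6.9, -0.7, 21.9]
width: 0.004
finger_force: 10.5
```

The key is at its stop (tip at 64 mm, exactly as expected, 22 N). Next is the start button.

>>> move_arm([
  [0,0,-0.01],
  [0,0,-0.015],
  [0,0,-0.015],
  [-0.015,0.02,0],
  [-0.015,0.02,0],
  [-0.014,0.02,0],
  [-0.014,0.02,0],
  [0,0,0],
  [0,0,0],
  [0,0,0],
  [0,0,0],
], twist=[0,0,0,0,0,0,0,0,0,0,0], claw=[-1,-1,-1,-1,-1,-1,-1,-1,-1,-1,-1])

```text
t: 9.13
eef_pos: [0.4996, 0.0329, 0.1098]
eef_rot: [-3.141, -0.001, -0.257]
force: [0.1, 0.8, -0.1]
width: 0.007
finger_force: 0.0
```

```bash
python3 go.py -68 0 0.077; python3 - <<'E'
from h import *
from go import *
a=cap('top'); W=cloud(a)
L=np.stack([(W[...,:2]-O)@X,(W[...,:2]-O)@Y,W[...,2]],-1)
for y in(.08,-.08):
    q=L[(abs(L[...,0]+.01)<.012)&(abs(L[...,1]-y)<.012)]; print(y,len(q),np.median(q,0))
A=cv2.resize(a['image'][130:235,290:430],(800,592)); cv2.imwrite('pics/c4.png',A[...,::-1])
E
```

```text
t 9.1333 pos [0.4996 0.0329 0.1098] rot [-3.1408e+00 -6.0000e-04 -2.5710e-01] F [ 0.09  0.81 -0.09] w 0.007
target [0.4993 0.0314 0.077 ] tool delta mm [ 0.   1.6 32.8]
0.08 0 [nan nan nan]
-0.08 0 [nan nan nan]
  return _methods._mean(a, axis=axis, dtype=dtype,
  ret = um.true_divide(
```

View pics/c4.png

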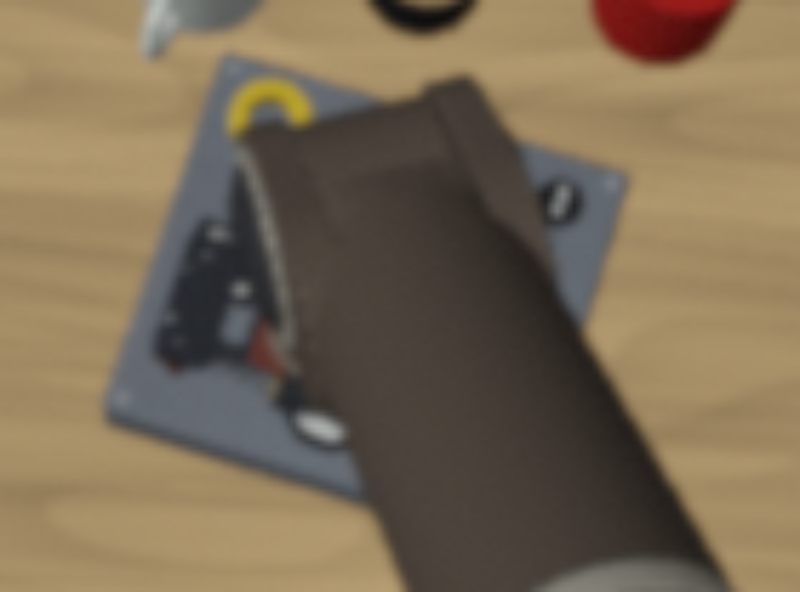

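The wrist hides the keys from above, with only the start button's edge visible at (320,425). I check the keys by depth from the scene camera instead.

```bash
python3 - <<'E'
from h import *
from go import *
a=cap('scene'); W=cloud(a)
L=np.stack([(W[...,:2]-O)@X,(W[...,:2]-O)@Y,W[...,2]],-1)
for y in(.08,-.08):
    q=L[(abs(L[...,0]+.01)<.014)&(abs(L[...,1]-y)<.014)&(L[...,2]<.09)&(a['image'].min(-1)>130)]; print(y,len(q),np.median(q,0) if len(q) else 0)
E
```

```text
0.08 55 [-0.00891696  0.0811033   0.06634104]
-0.08 47 [-0.01046514 -0.07933268  0.07233178]
```

The left key is in (6 mm lower than the right one). I press start down to its stop and hold.

>>> move_arm([
  [0,0.001,0.008],
  [0,0,0.006],
  [0,0,0.004],
  [0,0,0.004],
  [0,0,0.004],
  [0,0,0.004],
  [0,0,0.003],
  [0,0,0.001],
  [0,0,0.001],
  [0,0,0],
  [0,0,0],
  [0,0,0],
], twist=[0,0,0,0,0,0,0,0,0,0,0,0], claw=[-1,-1,-1,-1,-1,-1,-1,-1,-1,-1,-1,-1])

```text
t: 10.23
eef_pos: [0.4984, 0.0311, 0.0769]
eef_rot: [3.141, -0.001, -0.258]
force: [-11.4, -1.2, 31.4]
width: 0.005
finger_force: 15.8
```

At the stop (TCP at 76.9 mm). I back off a hair, hold over a second, then release straight up.

>>> move_arm([
  [0,0,-0.001],
  [0,0,0],
  [0,0,0],
  [0,0,0],
  [0,0,0],
  [0,0,0],
  [0,0,0],
  [0,0,0],
  [0,0,0],
  [0,0,0],
  [0,0,0],
  [0,0,0],
], twist=[0,0,0,0,0,0,0,0,0,0,0,0], claw=[-1,-1,-1,-1,-1,-1,-1,-1,-1,-1,-1,-1])

```text
t: 11.23
eef_pos: [0.4983, 0.0311, 0.0771]
eef_rot: [3.141, -0.0, -0.258]
force: [-8.4, -0.7, 21.9]
width: 0.006
finger_force: 10.8
```

>>> move_arm([
  [0,0,0],
  [0,0,0],
  [0,0,-0.004],
  [0,0,-0.01],
  [0,0,-0.02],
  [0,0,-0.03],
  [0,0,-0.03],
  [0,0,-0.03],
  [0,0,0],
  [0,0,0],
  [0,0,0],
  [0,0,0],
], twist=[0,0,0,0,0,0,0,0,0,0,0,0], claw=[-1,-1,-1,-1,-1,-1,-1,-1,-1,-1,-1,-1])

```text
t: 12.23
eef_pos: [0.4977, 0.0309, 0.1985]
eef_rot: [3.141, 0.002, -0.258]
force: [-0.9, 0.3, 0.2]
width: 0.002
finger_force: 0.0
```

```bash
python3 - <<'E'
from h import *
from go import *
a=cap('scene'); W=cloud(a); print(status.get_state()['t'],status.get_state()['eef_pos'])
L=np.stack([(W[...,:2]-O)@X,(W[...,:2]-O)@Y,W[...,2]],-1)
for x,y in((-.01,.08),(-.01,-.08),(-.068,0)):
    q=L[(abs(L[...,0]-x)<.014)&(abs(L[...,1]-y)<.014)&(L[...,2]<.09)&(a['image'].min(-1)>130)]; print(x,y,len(q),np.median(q,0) if len(q) else 0)
r=L[(a['image'].min(-1)>140)&(abs(L[...,1])<.018)&(L[...,0]>.02)&(L[...,0]<.1)&(L[...,2]<.09)]
print('rocker',len(r),np.polyfit(r[:,0],r[:,2],1))
cv2.imwrite('pics/s9.png',a['image'][...,::-1])
E
```

```text
12.2833 [0.49770053 0.03090856 0.19841008]
-0.01 0.08 56 [-0.0089603   0.07984924  0.06613869]
-0.01 -0.08 54 [-0.00817361 -0.08057271  0.07222834]
-0.068 0 51 [-0.06738186 -0.00109254  0.07797333]
rocker 202 [-0.20884758  0.08750385]
```

View pics/s9.png

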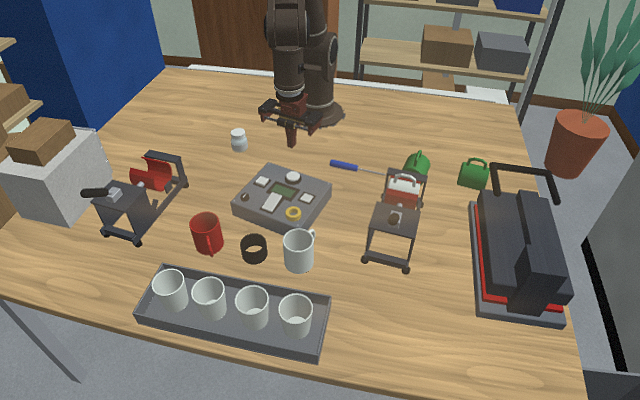

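The arm is clear above the console. The mug (403,188) and all the bystanders are where they were, the start button is back up, the left key is in and the rocker is on.

```bash
python3 -c "
from station import arm; print(arm.close_job())"
```

```text
the job is handed in; nothing more can be done
None
```

I switched the rocker on, pressed the left key (the loaded press's side) in, held start down for over a second and let it come up, then handed the job in; the last camera check showed all controls as required and nothing else moved, but the hand-in returned no verdict.

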